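# Peel the top slide tray off its clinging stack

## Task

Lift the steel ring weight up off the pull tab of the top slide tray and lay it flat on the table, clear of the trays. Then peel the top tray off its clinging stack by the tab: raise the tab corner first, so that the tray tips up while its opposite corner still sits on the tray below, draw that corner out from under its small lip, lift clear, and finish holding the tray by the tab, still and roughly level, a good hand's breadth (at least 10 cm) above the stack. The lower trays stay where they are, and the other things on the table are left alone.

Things in the scene. Friction and masses are not known exactly. Their poses are not given: they have to be found in the camera images.
- ring_centre (a point): centre of the loose steel ring weight: outside diameter 46 mm, hole 30 mm, 16 mm high, 0.12 kg; z along its axis. It starts lying round the tab on the top tray's corner, underside 44 mm above the table; the tab stands out 14 mm above it. Grip it across its outside diameter. Flat on the table its centre is 8 mm up. The table is always bare round x 0.43, y 0.22
- tab (a point): centre of the top tray's upright pull tab, 59 mm above the table at the start: a fin 10 mm thick, 18 mm long, 30 mm high, all above the rim. Axes are the tray's: x along its 160 mm side, y its 112 mm side, z up. The tab's length points at the opposite corner, along (0.838,-0.546,0) in these axes; grip it across its thickness, square to that
- tray_centre (a point): midpoint of the top tray (grey, with the tab): rim 160 x 112 mm, 20 mm high, 0.08 kg, three slides clipped in. Point 10 mm above its underside, 34 mm above the table at the start; rim top 10 mm, tab centre (-58,+34,+25) mm from it; axes as the tab's. It clings: four sprung rubber tongues grip its tub, about 2 N each until raised 10 mm
- far_corner (a point): foot of the top tray's corner opposite the tab, (80,-56,0) mm from tray_centre, sitting on the lower trays 34 mm above the table. The tray pivots here. A lip fixed to the lower trays overhangs this rim corner by 6 x 6 mm, 2.5 mm above the rim, so a level pull strains at them and may drag them: tip the tray about 14 degrees, draw it 12 mm towards the tab, then lift
- lower_rim (a point): centre of the rim top of the two lower trays, one loose grey body of 160 x 112 mm (foot 148 x 100 mm), rim 34 mm high, 0.75 kg, standing on the table; axes parallel to the top tray's at the start. The top tray's tub reaches 10 mm down into it with 4 mm of play all round. At the far corner its catch (two thin posts, lip on top) rises to 50 mm above the table
- slide_box: bystander: grey slide box 76 x 98 x 36 mm on the table at the left; origin at the centre of its underside
- objective_can: bystander: clear canister with black lid, 45 mm across, 64 mm high, on the table at the left; origin at the centre of its underside. Behind it a fixed lamp supply, 0.21 m tall, fills x over 0.53, y 0.29 to 0.47: keep the arm clear of it
- wipe_pot: bystander: white pot with screw lid, 56 mm across, 75 mm high, behind the trays; origin at the centre of its underside
Mind the look-alikes: they are no part of the job. What is shaped like the part that bears ring_centre but green or turquoise is not meant.

How it is judged (in metres and radians):
On the way, in this order (a step that is already met when the one before it is completed fails the run):
1. the ring weight has been lifted off the tab and lies flat on the table, let go, the tray still nested (height (world z) of ring_centre below 0.013 m and angle between ring_centre's own z axis and vertical below 0.1 rad and contact force between the fingers and ring_weight below 0.05 N and z of tray_centre in the frame of lower_rim below 0.004 m and horizontal distance between tray_centre and lower_rim below 0.008 m), for 0.2 s.
2. the tab corner is raised: the tray is tipped at least 0.1 rad (6 degrees) with the tab higher, while the opposite corner still sits on the tray below (within 8 mm) (angle between tray_centre's own z axis and vertical above 0.1 rad and z of tab in the frame of lower_rim above 0.036 m and z of far_corner in the frame of lower_rim below 0.008 m and contact force between the fingers and top_tray above 0.3 N), for 0.05 s.
At the end, for the whole second after the job is handed in: Top tray held by its tab, still, tilt under 20 degrees, its centre 100 mm and far corner 50 mm or more above the lower trays' rim, touching neither trays nor ring; ring flat and free on the table; lower trays level, within 20 mm of their start (z of tray_centre in the frame of lower_rim above 0.1 m and angle between tray_centre's own z axis and vertical below 0.35 rad and z of far_corner in the frame of lower_rim above 0.05 m and height (world z) of tray_centre above 0.13 m and linear speed of top_tray below 0.03 m/s and contact force between the fingers and top_tray above 0.5 N and distance between the grasp point and tab below 0.035 m and contact force between each of top_tray, ring_weight and lower_trays below 0.01 N and contact force between top_tray and ring_weight below 0.01 N and height (world z) of ring_centre between 0.003 and 0.013 m and angle between ring_centre's own z axis and vertical below 0.1 rad and contact force between the fingers and ring_weight below 0.05 N and linear speed of ring_weight below 0.02 m/s and distance of lower_rim from where it was at the start of the episode below 0.02 m and angle between lower_rim's own z axis and vertical below 0.05 rad); the arm keeps its last pose, push and grip.
It fails at once if the lower trays are dragged along, tipped (0.12 rad) or pushed away (25 mm) (distance of lower_rim from where it was at the start of the episode above 0.025 m or angle between lower_rim's own z axis and vertical above 0.12 rad).
It fails at once if a bystander is shifted by more than 20 mm (distance of any of slide_box, objective_can, wipe_pot from where it was at the start of the episode above 0.02 m).
It also fails if it takes over 61 s, if anything falls off the work surface, if the arm or the gripper's body presses on something with over 40 N, if the wrist force passes 120 N, or if a joint passes its speed limit or range.

## Robot

A 6-joint arm with a two-finger parallel gripper is mounted at the origin on a cart in front of the work surface, level with it; the furniture and walls round the work are solid. World frame = base frame: x ahead of the robot, y to its left, z up, the work surface at z = 0. Lengths are in m, angles in degrees, forces in N, time in s.
With the tool pointing down it reaches from about 0.35 to 0.975 m from the base axis. Payload 17.4 kg.
Tool frame: the origin (TCP) lies on the centre line of the jaws, within the pads' length; the fingertips stand 19 mm ahead of it and the grasp point (between the pads) is the TCP; z points along the fingers, y is the line along which they close (so a half turn about z gives the same grasp; the last joint's range is limited). The gripper opens to 85 mm and grips with 20 to 120 N. Pads are 22 mm wide; open, the fingers measure 114 mm over their backs; the gripper's body (76 mm by 85 mm) begins 54 mm behind the grasp point. The pads swing forward as they close: fully open they stand 13 mm farther back than shut.
Start: joints at [-71.494, 6.646, 82.598, -0, 90.757, -2.166], TCP at [0.238, -0.632, 0.25] pointing down, gripper open.
Joint ranges: [-162.19, 162.19], [-47.58, 125.68], [4.15, 143.07], [-65.23, 245.23], [0.69, 171.88], [-170.13, 170.13]. Speed limits (degrees/s): [108.29, 108.29, 127.2, 180, 180, 180].

## Interface

Orientations are given as a 3x3 rotation matrix whose columns are the frame's x, y, z axes.
In Python, from rig import env, optics, sign_off gives the robot as it stands.
- The arm moves only by the tool move_arm, never from a script. Its argument "moves" is a list of rows, each a list of 6 numbers: the shift along the tool's x, y, z in m, then the turn, a rotation vector about the tool's x, y, z in degrees. In form: [[x, y, z, wx, wy, wz], ...]. A call has 1 to 5 rows; each row is the pose to reach, as a shift and turn from the pose commanded when the call began, along the tool's axes at that moment; what a row does not reach only later rows make up. A row lasts 1/8 s, in which the tool goes at most 62.5 mm and 10.7 degrees, less where a joint would pass 70% of its speed; a pose out of reach is approached as far as the arm can. A call with a gripper value outside its range is refused whole. "grip" is the closure, from 0 (fully open) to 1 (shut), set as the call begins (left out, the last holds). The fingers move at their own pace and stop on an object; "newtons" is the grip in N (left out, the last holds). Time passes only in rows, so rows that repeat a pose let the fingers close. It gives the time, the measured TCP pose, the force, the opening and the grip force at its end, in the units of the state.
- env.state(): the state, without advancing time (a new reading comes with each control period).
- optics.get_image(name): name is "scene" or "top" or "wrist"; returns a dict with "image" (420x560x3 uint8, blue, green, red), "range_z" (420x560 float32, m along the optical axis (not along the pixel's ray), 0 where there is no reading), "fx", "fy", "cx", "cy" (pixels), "world_to_cam" (4x4, takes a point from world to camera coordinates). Camera axes: x right, y up, looking along -z (the intrinsics and any distortion apply to the point x, -y, -z); pixel columns grow to the right and rows downward; lengths in m; the calibration is good to about 2 mm. A picture is of the moment at which its call begins.
- sign_off(): hands the job in; it is judged then, once.
The state is a dict: "t": time; "joints": joint angles; "dq": joint speeds; "effort": joint torques, N m; "tool_pos": TCP position; "ee_rot": TCP orientation; "force": force on the tool from outside, world axes, zero at the start; "wrist_torque": the same for the moment, N m; "opening": finger opening in m; "grip_force": force on a finger pad.
Only numpy, scipy, OpenCV 4.12 (cv2) and the standard library are available. Lean on these libraries where they do the work, as an engineer would, in place of code of your own. Each camera call takes 0.05 s, during which the arm holds its last target. There are 200 camera calls.

## Working session

There is one attempt and no reset: what is moved stays moved. The work goes in short steps, Python scripts to look and compute and a tool call to move; the robot and the scene stay as the last step left them, time stands still between calls to the robot, and variables do not carry over. Pictures are saved under pics/ and viewed, at most 10 in all, crops included, and the job is handed in when it is done.

Besides the shell and the picture viewer there is one more tool, called after "Call:" in YAML: its name, and indented under it one key for each argument. move_arm: Moves the arm, as the interface text tells. Its arguments: {"type":"object","properties":{"moves":{"type":"array","items":{"type":"array","items":{"type":"number"}}},"grip":{"type":"number"},"newtons":{"type":"number"}},"required":["moves"]}

```bash
mkdir -p pics; ls; python3 - <<'E'
from rig import env, optics
import cv2,numpy as np
s=env.state();print(s)
for n in("scene","top"):
    d=optics.get_image(n);cv2.imwrite(f"pics/{n}0.png",d["image"]);np.savez(f"{n}0.npz",**d)
    print(n,d["fx"],d["fy"],d["cx"],d["cy"],d["world_to_cam"].round(4).tolist(),(d["range_z"]>0).mean(),[k for k in d])
E
```

```text
pics
{'t': 0.0, 'joints': array([-7.14927250e+01,  6.67274858e+00,  8.26356375e+01,  1.81461391e-03,
        9.07549787e+01, -2.16606054e+00]), 'dq': array([ 0.0357678 ,  0.01919389, -0.1021734 , -0.04910039,  0.00303412,
       -0.01461016]), 'effort': array([-5.90364998e-04, -7.31986213e+01, -6.32493997e+01, -1.37987395e-04,
        6.18617720e-03,  5.41459741e-06]), 'tool_pos': array([ 0.23824633, -0.63138196,  0.24957952]), 'ee_rot': array([[ 9.35608301e-01,  3.53039664e-01, -3.21017082e-04],
       [ 3.53039802e-01, -9.35607705e-01,  1.05878026e-03],
       [ 7.34453727e-05, -1.10393541e-03, -9.99999388e-01]]), 'force': array([-0.43220801,  0.12510799,  0.8693489 ]), 'wrist_torque': array([ 0.03328121, -0.01900694,  0.04077958]), 'grip_force': 0.0, 'opening': 0.08558205400905505}
scene 539.1132827171486 539.1132827171486 275.264513754579 215.29337269789625 [[-0.6856, -0.7279, 0.0106, 0.559], [0.3858, -0.351, 0.8532, -0.2362], [-0.6173, 0.5891, 0.5215, -0.9277], [0.0, 0.0, 0.0, 1.0]] 0.9959566326530612 ['image', 'range_z', 'fx', 'fy', 'cx', 'cy', 'world_to_cam']
top 455.5719072703401 455.5719072703401 282.740584950509 211.99138456443367 [[-0.0147, -0.9998, -0.01, 0.2262], [0.9904, -0.0159, 0.137, -0.5704], [-0.1371, -0.0079, 0.9905, -0.9129], [0.0, 0.0, 0.0, 1.0]] 0.9961011904761905 ['image', 'range_z', 'fx', 'fy', 'cx', 'cy', 'world_to_cam']
```

View pics/scene0.png

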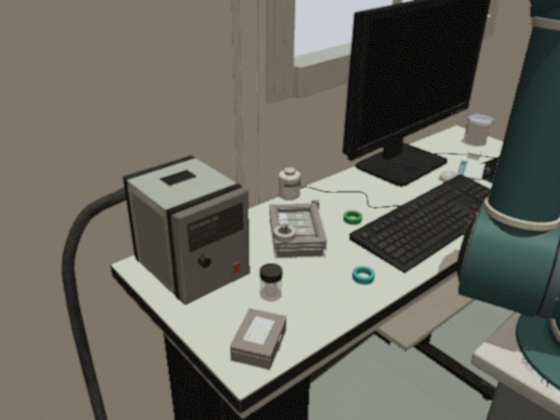

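View pics/top0.png

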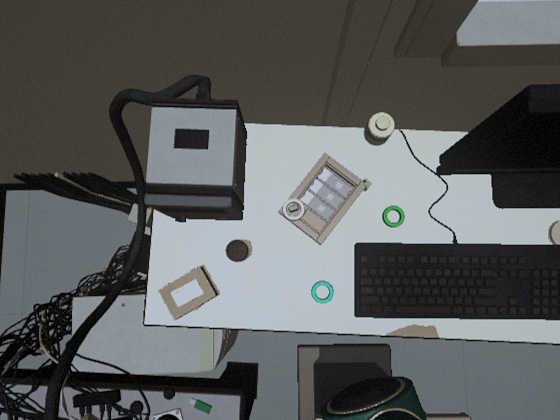

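The scene view shows the tray stack at (297,228) and the lamp supply at (190,235). The top view shows the stack at (322,198) with the catch at (366,184). There are three ring candidates in the top view: steel (293,209) on the tray corner, green (393,216) and turquoise (322,292), both loose on the table. The grey steel one round the tab fits the description, and a crop will confirm it.

```bash
cat > h.py <<'E'
import numpy as np,cv2
def pts(d):
    z=d["range_z"].astype(float);v,u=np.mgrid[:z.shape[0],:z.shape[1]]
    c=np.stack([(u-d["cx"])/d["fx"]*z,-(v-d["cy"])/d["fy"]*z,-z],-1)
    T=d["world_to_cam"];return (c-T[:3,3])@T[:3,:3]
def ray(d,u,v,h):
    T=d["world_to_cam"];R=T[:3,:3];o=-R.T@T[:3,3]
    r=R.T@np.array([(u-d["cx"])/d["fx"],-(v-d["cy"])/d["fy"],-1]);return o+r*(h-o[2])/r[2]
def tri(o):
    # o: list of (d,u,v)
    A=np.zeros((3,3));b=np.zeros(3)
    for d,u,v in o:
        T=d["world_to_cam"];R=T[:3,:3];c=-R.T@T[:3,3]
        r=R.T@np.array([(u-d["cx"])/d["fx"],-(v-d["cy"])/d["fy"],-1]);r/=np.linalg.norm(r);P=np.eye(3)-np.outer(r,r);A+=P;b+=P@c
    return np.linalg.solve(A,b)
E
python3 - <<'E'
from h import *
d=dict(np.load("top0.npz"));e=dict(np.load("scene0.npz"))
a=cv2.resize(d["image"][135:255,265:385],(480,480),interpolation=2)
b=cv2.resize(e["image"][190:260,260:335],None,fx=4.2,fy=6.8,interpolation=2)
b=cv2.resize(e["image"][190:265,260:335],(320,320),interpolation=2)
o=np.zeros((480,800,3),np.uint8);o[:,:480]=a;o[:320,480:]=b;cv2.imwrite("pics/crop.png",o)
for q in(d,e):
    P=pts(q);x=P[...,0];y=P[...,1];z=P[...,2];m=(x>.3)&(x<.75)&(y>-.12)&(y<.25)
    for lo,hi in((-.006,.006),(.037,.048),(.053,.066),(.066,.09)):
        k=m&(z>lo)&(z<hi);n,L,S,C=cv2.connectedComponentsWithStats(k.astype(np.uint8))
        for i in range(1,n):
            if 8<S[i,4]<6000:
                p=P[L==i];print(lo,S[i,4],C[i].round(),p.mean(0).round(4),np.median(p[:,2]).round(4),p.min(0).round(3),p.max(0).round(3))
print(ray(d,293,209,.06),ray(d,366,184,.05))
E
```

```text
-0.006 135 [393. 216.] [ 0.5675 -0.0214  0.0011] 0.0009 [ 0.553 -0.034 -0.003] [ 0.58  -0.008  0.006]
-0.006 154 [322. 291.] [0.4077 0.1373 0.0007] 0.0005 [ 0.394  0.124 -0.004] [0.421 0.151 0.004]
0.037 41 [374. 137.] [0.7324 0.0197 0.0427] 0.0421 [ 0.725 -0.006  0.037] [0.748 0.036 0.048]
0.037 1640 [327. 196.] [0.6068 0.1232 0.0441] 0.0444 [0.508 0.043 0.037] [0.698 0.208 0.048]
0.037 92 [293. 210.] [0.5781 0.1963 0.0447] 0.0449 [0.566 0.181 0.041] [0.594 0.211 0.048]
0.037 22 [305. 207.] [0.5837 0.1712 0.0451] 0.0452 [0.574 0.167 0.043] [0.593 0.177 0.047]
0.037 20 [281. 210.] [0.5768 0.2212 0.0446] 0.0445 [0.57  0.217 0.041] [0.586 0.225 0.047]
0.037 13 [364. 257.] [0.4773 0.0507 0.0385] 0.0384 [0.469 0.047 0.037] [0.482 0.055 0.041]
0.037 24 [391. 258.] [ 0.4745 -0.0042  0.038 ] 0.0378 [ 0.468 -0.011  0.037] [0.481 0.002 0.039]
0.037 13 [401. 258.] [ 0.4749 -0.0243  0.0379] 0.0378 [ 0.47  -0.03   0.037] [ 0.481 -0.019  0.039]
0.037 18 [423. 258.] [ 0.4737 -0.0713  0.0381] 0.0379 [ 0.467 -0.077  0.037] [ 0.48  -0.064  0.04 ]
0.037 13 [443. 259.] [ 0.4718 -0.1115  0.0381] 0.0376 
[... 1023 characters left out ...]
471  -0.0649  0.0377] 0.0374 [ 0.466 -0.071  0.037] [ 0.474 -0.057  0.04 ]
0.037 10 [381. 224.] [ 0.4742 -0.0017  0.038 ] 0.038 [ 0.47  -0.006  0.037] [0.478 0.004 0.039]
0.037 14 [376. 228.] [0.473  0.0178 0.0378] 0.0376 [0.467 0.011 0.037] [0.479 0.024 0.039]
0.053 134 [292. 178.] [0.7351 0.0185 0.0611] 0.0623 [ 0.721 -0.017  0.053] [0.75  0.041 0.066]
0.053 210 [285. 233.] [0.572  0.2033 0.059 ] 0.0594 [0.552 0.176 0.053] [0.599 0.222 0.065]
0.066 43 [291. 172.] [0.7424 0.0151 0.0728] 0.0731 [0.736 0.002 0.066] [0.749 0.026 0.079]
0.066 44 [284. 227.] [0.5755 0.2019 0.072 ] 0.0726 [0.569 0.191 0.066] [0.584 0.211 0.077]
[0.57695798 0.19613387 0.06      ] [0.62861252 0.04288071 0.05      ]
```

View pics/crop.png

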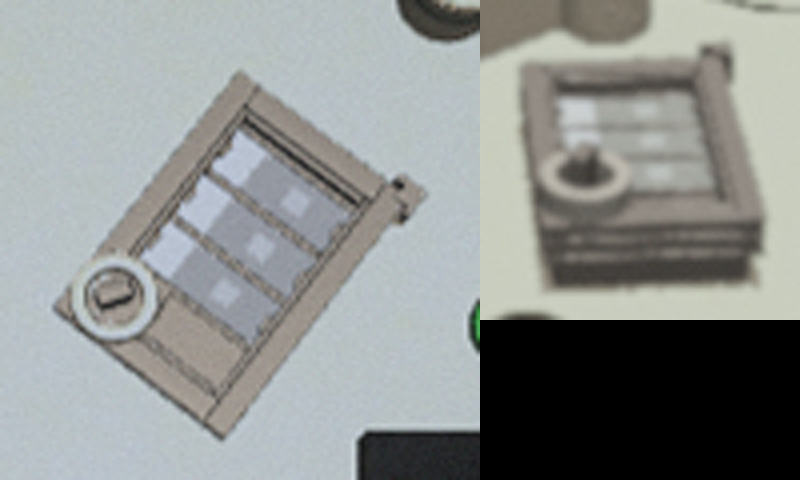

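The crop confirms it: the grey steel ring at crop (115,296), i.e. top (293,209), lies round the tab, and the catch is at the opposite corner at crop (405,190). Ring top measures 0.060 and tab top 0.074, which agree with the text. Next I check the path and work out the transit.

```bash
python3 - <<'E'
from h import *
from rig import env
d=dict(np.load("top0.npz"));e=dict(np.load("scene0.npz"))
for q in(d,e):
    P=pts(q);m=(P[...,0]>.3)&(P[...,0]<.95)&(P[...,1]<.0)&(P[...,1]>-.6)&(P[...,2]>.12)&(P[...,2]<.7);p=P[m]
    print(len(p),p.min(0).round(3) if len(p) else'',np.percentile(p[:,2],[50,99]) if len(p) else '')
    m=(P[...,2]>.037)&(P[...,2]<.0475)&(P[...,0]>.48)&(P[...,0]<.715)&(P[...,1]>.03)&(P[...,1]<.25)
    r=cv2.minAreaRect(P[m][:,:2].astype(np.float32)*1000);print(r,cv2.boxPoints(r).round(1).tolist())
c=[(325,153),(278.8,212.5),(320.5,244.5)]
A,D,C=[ray(d,*p,.044) for p in c];print(A,D,C,np.linalg.norm(A-D),np.linalg.norm(C-D))
x=A-D;x/=np.linalg.norm(x);print("yaw",np.degrees(np.arctan2(x[1],x[0])))
s=env.state();R=s["ee_rot"];print("shift in tool", R.T@(np.array([.577,.198,.30])-s["tool_pos"]))
E
```

```text
18317 [ 0.631 -0.336  0.12 ] [0.30928581 0.45609953]
((579.6566162109375, 98.83653259277344), (198.8766632080078, 166.26461791992188), 52.26298141479492) [[453.1000061035156, 71.0999984741211], [584.5, -30.700000762939453], [706.2999877929688, 126.5999984741211], [574.7999877929688, 228.39999389648438]]
25744 [ 0.627 -0.6    0.12 ] [0.3047947  0.45358221]
((601.584716796875, 133.68931579589844), (117.34896850585938, 171.284423828125), 51.309906005859375) [[498.1000061035156, 141.39999389648438], [631.7999877929688, 34.400001525878906], [705.0999755859375, 126.0], [571.4000244140625, 233.0]]
[0.69814896 0.12592671 0.044     ] [0.57238089 0.22561702 0.044     ] [0.50438756 0.1405097  0.044     ] 0.16048603623078025 0.10893276395517543
yaw -38.40217217369525
shift in tool [ 0.60975522 -0.65648891 -0.04967047]
```

Call:
move_arm:
  moves:
    - [0.61,-0.656,-0.05,0,0,-88]
    - [0.61,-0.656,-0.05,0,0,-88]
    - [0.61,-0.656,-0.05,0,0,-88]
    - [0.61,-0.656,-0.05,0,0,-88]
    - [0.61,-0.656,-0.05,0,0,-88]
  grip: 0

```text
t: 0.72
tool_pos: [0.3566, -0.3408, 0.2676]
ee_rot: [[0.264, 0.965, -0.0], [0.965, -0.264, 0.0], [0.0, -0.0, -1.0]]
force: [1.9, -1.0, 0.7]
opening: 0.0853
grip_force: 0.0
```

Call:
move_arm:
  moves:
    - [0.57,0.07,-0.03,0,0,-34.3]
    - [0.57,0.07,-0.03,0,0,-34.3]
    - [0.57,0.07,-0.03,0,0,-34.3]
    - [0.57,0.07,-0.03,0,0,-34.3]
    - [0.57,0.07,-0.03,0,0,-34.3]

```text
t: 1.35
tool_pos: [0.4767, -0.0526, 0.2841]
ee_rot: [[-0.321, 0.947, 0.0], [0.947, 0.321, -0.0], [-0.0, 0.0, -1.0]]
force: [0.0, -0.3, -0.4]
opening: 0.0852
grip_force: 0.0
```

```bash
python3 - <<'E'
from rig import env
import numpy as np
s=env.state();R=s["ee_rot"];print(s["tool_pos"],s["joints"],R.T@(np.array([.577,.198,.28])-s["tool_pos"]), np.degrees(np.arctan2(R[1,1],R[0,1])))
E
```

```text
[ 0.47665264 -0.05260227  0.28410488] [-9.34403093e+00 -1.85903660e+01  1.02809684e+02 -2.96785975e-03
  9.57644433e+01 -2.80689462e+01] [0.20512574 0.17548361 0.00410783] 18.72461788041601
```

Call:
move_arm:
  moves:
    - [0.205,0.175,0.03,0,0,0]
    - [0.205,0.175,0.03,0,0,0]
    - [0.205,0.175,0.03,0,0,0]
    - [0.205,0.175,0.03,0,0,0]
    - [0.205,0.175,0.03,0,0,0]

```text
t: 1.98
tool_pos: [0.5767, 0.1984, 0.2525]
ee_rot: [[-0.323, 0.946, -0.002], [0.946, 0.323, -0.0], [0.0, -0.002, -1.0]]
force: [0.2, -0.2, 0.6]
opening: 0.0856
grip_force: 0.0
```

Call:
move_arm:
  moves:
    - [0,0,0,0,0,0]
    - [0,0,0,0,0,0]

```text
t: 2.22
tool_pos: [0.5764, 0.1946, 0.2543]
ee_rot: [[-0.32, 0.948, 0.0], [0.948, 0.32, -0.0], [-0.0, 0.0, -1.0]]
force: [0.2, -0.7, 1.1]
opening: 0.0852
grip_force: 0.0
```

```bash
python3 - <<'E'
from rig import env, optics
import cv2,numpy as np
s=env.state();print(s["tool_pos"],s["ee_rot"].round(4).tolist(),s["force"])
d=optics.get_image("wrist");np.savez("w0.npz",**d);cv2.imwrite("pics/w0.png",d["image"]);print(d["fx"],d["cx"],d["cy"],d["world_to_cam"].round(4).tolist())
E
```

```text
[0.57635706 0.19458319 0.25426402] [[-0.3197, 0.9475, 0.0002], [0.9475, 0.3197, -0.0002], [-0.0003, 0.0001, -1.0]] [ 0.16393797 -0.72467115  1.05716763]
356.939787537837 282.04708808106784 204.95547685111416 [[0.9479, 0.3187, 0.0004, -0.6077], [-0.3017, 0.8979, -0.3204, 0.0414], [-0.1024, 0.3036, 0.9473, -0.3857], [0.0, 0.0, 0.0, 1.0]]
```

View pics/w0.png

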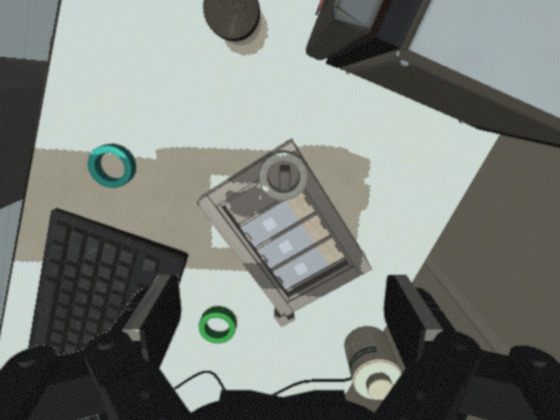

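The wrist view shows the grey ring at (283,175) round the tab at (286,174), the tray below it, and the green ring at (217,324). Now I measure the ring and tab from this view plus the top view.

```bash
python3 - <<'E'
from h import *
w=dict(np.load("w0.npz"));d=dict(np.load("top0.npz"));e=dict(np.load("scene0.npz"))
def blob(q,lo,hi):
    P=pts(q);k=(P[...,2]>lo)&(P[...,2]<hi)&(abs(P[...,0]-.576)<.035)&(abs(P[...,1]-.198)<.035);p=P[k]
    v,u=np.nonzero(k);cc=cv2.minEnclosingCircle(np.c_[u,v].astype(np.float32));return cc[0],u.mean(),v.mean(),p.mean(0),p.min(0),p.max(0),k.sum(),p,cv2.fitEllipse(cv2.convexHull(np.c_[u,v].astype(np.int32)))[0]
T={}
for n,lo,hi in(("ring",.056,.066),("tab",.069,.08)):
    o=[]
    for nm,q in(("w",w),("t",d),("s",e)):
        b=blob(q,lo,hi);uv=b[8] if n=="ring" else (b[1],b[2]);o.append((q,*uv));h=.060 if n=="ring" else .074
        print(n,nm,np.round(uv,1),b[6],"mean",b[3].round(4),"mid",((b[4]+b[5])/2).round(4),"size",(b[5]-b[4]).round(3),"ray",ray(q,*uv,h).round(4))
        if n=="tab": 
            r=cv2.minAreaRect(b[7][:,:2].astype(np.float32)*1000);print(r)
    print("tri wt",tri(o[:2]).round(4),"ws",tri([o[0],o[2]]).round(4),"all",tri(o).round(4))
P=pts(w);m=(P[...,2]>.039)&(P[...,2]<.049)&(P[...,0]>.48)&(P[...,0]<.715)&(P[...,1]>.03)&(P[...,1]<.25)
k=cv2.morphologyEx(m.astype(np.uint8),cv2.MORPH_CLOSE,np.ones((3,3)))
n,L,S,C=cv2.connectedComponentsWithStats(k);i=1+S[1:,4].argmax();r=cv2.minAreaRect(P[(L==i)&m][:,:2].astype(np.float32)*1000);print(r,cv2.boxPoints(r).round(1).tolist())
kk=(P[...,2]>.0475)&(P[...,2]<.053)&(abs(P[...,0]-.625)<.03)&(abs(P[...,1]-.045)<.03);print("catch",P[kk].mean(0),kk.sum())
E
```

```text
ring w [283.5 175.2] 1151 mean [0.5755 0.1993 0.0605] mid [0.576  0.1985 0.0605] size [0.045 0.045 0.009] ray [0.5755 0.1992 0.06  ]
ring t [292.9 208.3] 224 mean [0.5784 0.1963 0.0604] mid [0.5782 0.1961 0.0609] size [0.044 0.045 0.01 ] ray [0.5784 0.1963 0.06  ]
ring s [284.6 231.5] 171 mean [0.5725 0.2024 0.06  ] mid [0.5759 0.1993 0.0607] size [0.046 0.046 0.009] ray [0.5742 0.2009 0.06  ]
tri wt [0.5779 0.1967 0.0516] ws [0.5758 0.199  0.0584] all [0.5775 0.1973 0.0567]
tab w [285. 179.] 226 mean [0.5767 0.1996 0.0745] mid [0.5769 0.1991 0.0734] size [0.013 0.018 0.008] ray [0.5767 0.1995 0.074 ]
((576.9495239257812, 199.0238800048828), (8.89431381225586, 17.915830612182617), 18.63165855407715)
tab t [292.8 206.9] 43 mean [0.5792 0.1967 0.0742] mid [0.5791 0.1963 0.0738] size [0.012 0.016 0.006] ray [0.5792 0.1967 0.074 ]
((579.4202880859375, 196.71295166015625), (9.455147743225098, 17.182029724121094), 16.181901931762695)
tab s [284. 226.] 35 mean [0.576  0.2014 0.073 ] mid [0.5763 0.2005 0.073 ] size [0.015 0.019 0.008] ray [0.5748 0.2025 0.074 ]
((576.82568359375, 199.76686096191406), (10.525985717773438, 20.414871215820312), 16.105392456054688)
tri wt [0.579  0.1969 0.0651] ws [0.5773 0.1994 0.0716] all [0.5787 0.1977 0.0699]
((600.62841796875, 132.42135620117188), (117.85726928710938, 164.67218017578125), 51.150264739990234) [[499.5, 138.1999969482422], [627.7999877929688, 34.900001525878906], [701.7000122070312, 126.69999694824219], [573.5, 230.0]]
catch [0.62821049 0.04390464 0.0500553 ] 146
```

Call:
move_arm:
  moves:
    - [0.004,0.001,0.06,0,0,0]
    - [0.004,0.001,0.12,0,0,0]
    - [0.004,0.001,0.15,0,0,0]
    - [0.004,0.001,0.15,0,0,0]

```text
t: 2.78
tool_pos: [0.5752, 0.1983, 0.1024]
ee_rot: [[-0.319, 0.948, -0.003], [0.948, 0.319, -0.001], [0.0, -0.003, -1.0]]
force: [-0.2, 0.4, 1.3]
opening: 0.0854
grip_force: 0.0
```

```bash
python3 - <<'E'
from rig import env, optics
from h import *
s=env.state();print(s["tool_pos"],s["ee_rot"].round(4).tolist(),s["force"])
d=optics.get_image("wrist");np.savez("w1.npz",**d);cv2.imwrite("pics/w1.png",d["image"])
P=pts(d)
for lo,hi in((.056,.066),(.069,.08)):
    k=(P[...,2]>lo)&(P[...,2]<hi)&(abs(P[...,0]-.576)<.035)&(abs(P[...,1]-.198)<.035);p=P[k];
    if k.sum(): v,u=np.nonzero(k);print(k.sum(),u.mean(),v.mean(),p.mean(0),(p.min(0)+p.max(0))/2,p.max(0)-p.min(0),cv2.minAreaRect(p[:,:2].astype(np.float32)*1000))
E
```

```text
[0.57518374 0.19834583 0.10240134] [[-0.3192, 0.9477, -0.0031], [0.9477, 0.3192, -0.001], [0.0, -0.0033, -1.0]] [-0.18385252  0.44958355  1.25414957]
3474 284.4525043177893 250.6594703511802 [0.57489804 0.2005205  0.06048984] [0.57570488 0.19846676 0.06098962] [0.04528679 0.04539058 0.00997849] ((575.6126098632812, 198.32369995117188), (45.13693618774414, 45.30573654174805), 27.72132682800293)
752 286.86968085106383 265.53723404255317 [0.57624011 0.20003428 0.07427856] [0.57646409 0.19868391 0.07288167] [0.01341513 0.01904607 0.00765825] ((576.7978515625, 198.7352752685547), (9.811502456665039, 18.629913330078125), 18.51761817932129)
```

View pics/w1.png

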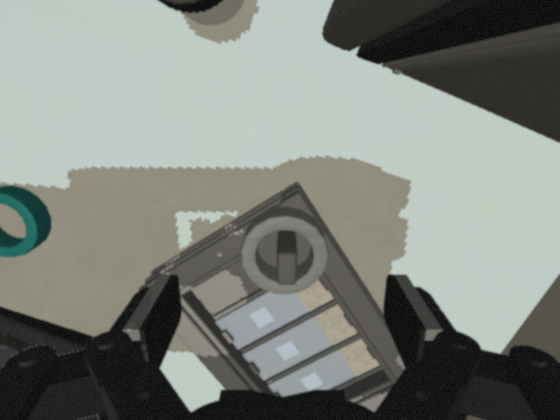

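The wrist picture shows the ring at (284,251) and the tab at (287,265), centred between the fingers. The ring centre measures (0.576, 0.198) with its top at 0.060.

Call:
move_arm:
  moves:
    - [0,0,0.025,0,0,0]
    - [0,0,0.036,0,0,0]
    - [0,0,0.04,0,0,0]
    - [0,0,0.04,0,0,0]
  newtons: 25

```text
t: 3.32
tool_pos: [0.5765, 0.1997, 0.0649]
ee_rot: [[-0.32, 0.947, 0.001], [0.947, 0.32, 0.0], [-0.0, 0.001, -1.0]]
force: [-0.5, 0.0, -0.1]
opening: 0.0856
grip_force: 0.0
```

Call:
move_arm:
  moves:
    - [0,0,0,0,0,0]
    - [0,0,0,0,0,0]
    - [0,0,0,0,0,0]
    - [0,0,0,0,0,0]
  grip: 1
  newtons: 25

```text
t: 3.82
tool_pos: [0.5765, 0.1998, 0.0647]
ee_rot: [[-0.32, 0.947, 0.001], [0.947, 0.32, 0.0], [-0.0, 0.001, -1.0]]
force: [-2.7, -0.2, 6.1]
opening: 0.0451
grip_force: 25.3
```

Call:
move_arm:
  moves:
    - [0,0,-0.003,0,0,0]
    - [0,0,-0.01,0,0,0]
    - [0,0,-0.025,0,0,0]
    - [0,0,-0.04,0,0,0]
    - [0,0,-0.055,0,0,0]

```text
t: 4.45
tool_pos: [0.5763, 0.1997, 0.1206]
ee_rot: [[-0.32, 0.947, 0.001], [0.947, 0.32, 0.0], [-0.0, 0.001, -1.0]]
force: [0.2, -1.0, -1.3]
opening: 0.0453
grip_force: 25.7
```

```bash
python3 - <<'E'
from rig import env, optics
from h import *
s=env.state();print(s["tool_pos"],s["opening"],s["grip_force"],s["force"])
d=optics.get_image("wrist")
cv2.imwrite("pics/w2.png",d["image"]);R=s["ee_rot"];print(R.T@(np.array([.43,.22,.12])-s["tool_pos"]))
P=pts(d)
for lo,hi in((.069,.08),(.096,.13)):
    k=(P[...,2]>lo)&(P[...,2]<hi)&(abs(P[...,0]-.576)<.025)&(abs(P[...,1]-.198)<.03);p=P[k]
    if k.sum():print(k.sum(),p.mean(0),p.max(0)-p.min(0))
E
```

```text
[0.5763203  0.19972712 0.12057392] 0.0452823653724329 25.73241342790425 [ 0.22354186 -0.95146455 -1.30041172]
[ 0.06608246 -0.13211297  0.00047026]
44 [0.57568719 0.20307922 0.07124791] [0.01165006 0.01842882 0.00624123]
8291 [0.57678349 0.20140937 0.11481787] [0.04945439 0.04618115 0.03056434]
```

View pics/w2.png

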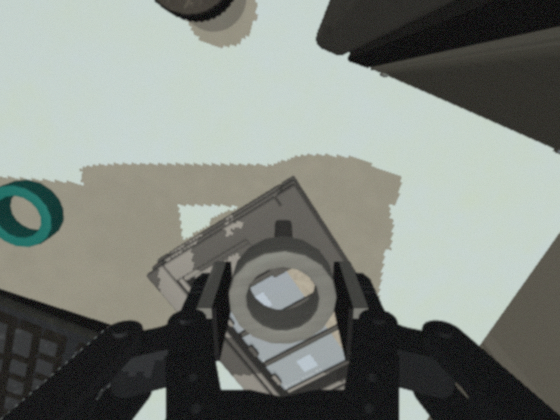

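The wrist picture shows the ring held at (282,285) between the fingers, with the tab at (283,230) freed from it.

Call:
move_arm:
  moves:
    - [0.066,-0.132,0,0,0,0]
    - [0.066,-0.132,0,0,0,0]
    - [0.066,-0.132,0,0,0,0]
    - [0.066,-0.132,0.04,0,0,0]
    - [0.066,-0.132,0.075,0,0,0]

```text
t: 5.12
tool_pos: [0.4298, 0.2201, 0.0437]
ee_rot: [[-0.321, 0.947, 0.001], [0.947, 0.321, 0.001], [0.0, 0.002, -1.0]]
force: [0.5, 0.4, -0.7]
opening: 0.0448
grip_force: 26.0
```

Call:
move_arm:
  moves:
    - [0,0,0.008,0,0,0]
    - [0,0,0.016,0,0,0]
    - [0,0,0.016,0,0,0]

```text
t: 5.5
tool_pos: [0.4303, 0.22, 0.0286]
ee_rot: [[-0.32, 0.947, 0.001], [0.947, 0.32, 0.0], [0.0, 0.001, -1.0]]
force: [-0.0, 0.4, -2.1]
opening: 0.045
grip_force: 26.1
```

Call:
move_arm:
  moves:
    - [0,0,0.003,0,0,0]
    - [0,0,0.0055,0,0,0]
    - [0,0,0.0055,0,0,0]

```text
t: 5.88
tool_pos: [0.43, 0.2199, 0.0225]
ee_rot: [[-0.32, 0.947, -0.0], [0.947, 0.32, -0.0], [0.0, -0.0, -1.0]]
force: [-0.4, -0.7, -0.4]
opening: 0.0446
grip_force: 26.1
```

Call:
move_arm:
  moves:
    - [0,0,0.001,0,0,0]
    - [0,0,0.002,0,0,0]
    - [0,0,0.002,0,0,0]

```text
t: 6.25
tool_pos: [0.4301, 0.22, 0.0208]
ee_rot: [[-0.32, 0.947, 0.0], [0.947, 0.32, 0.0], [-0.0, 0.0, -1.0]]
force: [-2.1, -0.2, 3.8]
opening: 0.0446
grip_force: 26.4
```

Call:
move_arm:
  moves:
    - [0,0,0,0,0,0]
    - [0,0,0,0,0,0]
    - [0,0,0,0,0,0]
    - [0,0,0,0,0,0]
  grip: 0

```text
t: 6.75
tool_pos: [0.43, 0.2199, 0.0205]
ee_rot: [[-0.32, 0.947, 0.0], [0.947, 0.32, 0.0], [0.0, 0.0, -1.0]]
force: [-0.5, -0.0, -0.2]
opening: 0.0856
grip_force: 0.0
```

Call:
move_arm:
  moves:
    - [0,0,-0.02,0,0,0]
    - [0,0,-0.07,0,0,0]
    - [0,0,-0.12,0,0,0]
    - [0,0,-0.14,0,0,0]
    - [0,0,-0.14,0,0,0]

```text
t: 7.38
tool_pos: [0.4304, 0.2201, 0.1614]
ee_rot: [[-0.32, 0.947, 0.002], [0.947, 0.32, 0.001], [0.0, 0.002, -1.0]]
force: [-0.5, -0.1, -0.2]
opening: 0.0851
grip_force: 0.0
```

```bash
python3 - <<'E'
from rig import env, optics
from h import *
s=env.state();print(s["tool_pos"],s["opening"],s["force"]);R=s["ee_rot"]
for n in("wrist","top","scene"):
    d=optics.get_image(n);np.savez(n+"3.npz",**d);P=pts(d)
    for nm,lo,hi,c in(("ring",.01,.024,(.43,.22)),("tab",.069,.08,(.577,.199)),):
        k=(P[...,2]>lo)&(P[...,2]<hi)&(abs(P[...,0]-c[0])<.035)&(abs(P[...,1]-c[1])<.035);p=P[k]
        if k.sum()>3:
            f=np.linalg.lstsq(np.c_[p[:,:2],np.ones(len(p))],p[:,2],rcond=None)[0]
            print(n,nm,k.sum(),p.mean(0).round(4),((p.min(0)+p.max(0))/2).round(4),(p.max(0)-p.min(0)).round(3),"slope",f[:2].round(3),cv2.minAreaRect(p[:,:2].astype(np.float32)*1000))
    if n=="top":
        k=(P[...,2]>.037)&(P[...,2]<.0475);print("rim z tab side",[np.median(P[int(v)-1:int(v)+2,int(u)-1:int(u)+2,2]).round(4) for u,v in((325,157),(282,213),(320,240),(297,232))])
print(R.T@(np.array([.5767,.1990,.11])-s["tool_pos"]))
E
```

```text
[0.43036574 0.22007006 0.16139831] 0.08506489864333754 [-0.53213593 -0.05594571 -0.17068352]
wrist ring 1562 [0.4298 0.2198 0.0163] [0.4303 0.219  0.0146] [0.045 0.045 0.009] slope [ 0.004 -0.007] ((430.1472473144531, 219.18695068359375), (44.71210861206055, 44.6566047668457), 19.554967880249023)
wrist tab 430 [0.5748 0.1996 0.0736] [0.5758 0.1988 0.0726] [0.014 0.019 0.007] slope [0.261 0.003] ((575.5509643554688, 199.1714324951172), (10.789481163024902, 18.326597213745117), 17.450923919677734)
top tab 45 [0.579  0.1964 0.0742] [0.5791 0.1963 0.073 ] [0.012 0.016 0.008] slope [0.21 0.13] ((579.1735229492188, 196.72232055664062), (9.841150283813477, 17.309598922729492), 19.126243591308594)
rim z tab side [np.float64(0.0439), np.float64(0.0434), np.float64(0.4765), np.float64(0.0018)]
scene ring 235 [0.4297 0.2211 0.0153] [0.4305 0.2193 0.0153] [0.046 0.047 0.011] slope [ 0.016 -0.012] ((431.1867370605469, 220.00314331054688), (44.01844787597656, 46.03063201904297), 52.33644104003906)
scene tab 34 [0.5758 0.2012 0.0733] [0.577  0.2002 0.0729] [0.012 0.018 0.007] slope [ 0.262 -0.069] ((576.5527954101562, 199.87342834472656), (10.50090217590332, 19.419910430908203), 20.635732650756836)
[-0.06684757  0.13177104  0.05164539]
```

The ring lies flat at (0.430, 0.219), top at 0.016, slope under 0.01, and the tray is still nested. Next I go above the tab.

Call:
move_arm:
  moves:
    - [-0.067,0.132,0,0,0,0]
    - [-0.067,0.132,0,0,0,0]
    - [-0.067,0.132,0,0,0,0]
    - [-0.067,0.132,0.052,0,0,0]
    - [-0.067,0.132,0.052,0,0,0]

```text
t: 8.15
tool_pos: [0.5742, 0.1979, 0.1032]
ee_rot: [[-0.32, 0.947, -0.009], [0.947, 0.32, -0.003], [0.0, -0.009, -1.0]]
force: [-0.5, 0.4, 0.4]
opening: 0.0855
grip_force: 0.0
```

```bash
python3 - <<'E'
from rig import env, optics
from h import *
d=optics.get_image("wrist");s=env.state();R=s["ee_rot"];print(s["tool_pos"],R.round(4).tolist(),s["force"]);P=pts(d)
k=(P[...,2]>.069)&(P[...,2]<.08)&(abs(P[...,0]-.577)<.03)&(abs(P[...,1]-.199)<.03);p=P[k];r=cv2.minAreaRect(p[:,:2].astype(np.float32)*1000)
print(k.sum(),p.mean(0),r,"to tab in tool",R.T@(np.array([r[0][0]/1000,r[0][1]/1000,.066])-s["tool_pos"]))
E
```

```text
[0.57526101 0.19838419 0.10637677] [[-0.3204, 0.9473, -0.0047], [0.9473, 0.3204, -0.0014], [0.0002, -0.0049, -1.0]] [ 0.03443199 -0.93451998  0.71001705]
731 [0.57625445 0.19994083 0.07434512] ((576.5244140625, 198.82867431640625), (9.87008285522461, 18.359792709350586), 18.587646484375) to tab in tool [8.08799622e-06 1.53802708e-03 4.03696861e-02]
```

Call:
move_arm:
  moves:
    - [0,0,0,0,0,0]
    - [0,0,0.02,0,0,0]
    - [0,0,0.035,0,0,0]
    - [0,0,0.041,0,0,0]
    - [0,0,0.041,0,0,0]

```text
t: 8.82
tool_pos: [0.5763, 0.1987, 0.067]
ee_rot: [[-0.32, 0.947, -0.001], [0.947, 0.32, -0.0], [0.0, -0.001, -1.0]]
force: [-0.5, -0.1, 0.2]
opening: 0.0853
grip_force: 0.0
```

Call:
move_arm:
  moves:
    - [0,0,0,0,0,0]
    - [0,0,0,0,0,0]
    - [0,0,0,0,0,0]
    - [0,0,0,0,0,0]
    - [0,0,0,0,0,0]
  grip: 1
  newtons: 60

```text
t: 9.45
tool_pos: [0.5766, 0.1988, 0.0678]
ee_rot: [[-0.32, 0.947, 0.0], [0.947, 0.32, 0.0], [0.0, 0.0, -1.0]]
force: [-0.8, 0.3, 2.9]
opening: 0.0087
grip_force: 58.8
```

Call:
move_arm:
  moves:
    - [-0.0005,0,-0.0042,0,1.5,0]
    - [-0.0015,0,-0.0086,0,3,0]
    - [-0.0025,0,-0.0128,0,4.5,0]
    - [-0.0035,0,-0.0171,0,6,0]
    - [-0.0045,0,-0.0213,0,7.5,0]

```text
t: 10.07
tool_pos: [0.578, 0.1942, 0.0891]
ee_rot: [[-0.317, 0.947, -0.042], [0.939, 0.32, 0.125], [0.132, -0.0, -0.991]]
force: [0.2, -0.5, -1.6]
opening: 0.0087
grip_force: 58.6
```

```bash
cat > look.py <<'E'
from rig import env, optics
from h import *
import sys
s=env.state();print(s["t"],s["tool_pos"].round(4),s["force"].round(2),s["opening"])
out=[]
for n in("scene","top"):
    d=optics.get_image(n);P=pts(d);np.savez(n+sys.argv[1]+".npz",**d)
    c=d["image"][185:270,255:340] if n=="scene" else d["image"][135:255,265:385]
    out.append(cv2.resize(c,(400,400),interpolation=2))
    m=(P[...,0]>.48)&(P[...,0]<.72)&(P[...,1]>.02)&(P[...,1]<.25)
    # rim along far short side A-B (tray x=+74) and long side C-B (y=-50), sampled at nominal tray coords
    ys=np.radians(-38.5);X=np.array([np.cos(ys),np.sin(ys)]);Y=np.array([-X[1],X[0]]);c0=np.array([.6007,.1325])
    q=P[...,:2]-c0;a=q@X;b=q@Y
    for nm,k in(("AB",(abs(a-.074)<.003)&(abs(b)<.05)),("CB",(abs(b+.051)<.003)&(abs(a)<.07))):
        k=k&m;t=b[k] if nm=="AB" else a[k]
        print(n,nm,[(round(lo,3),np.median(P[...,2][k][(t>=lo)&(t<lo+.02)]).round(4)) for lo in np.arange(-.06,.06,.02) if ((t>=lo)&(t<lo+.02)).sum()>2])
cv2.imwrite(f"pics/l{sys.argv[1]}.png",np.hstack(out))
E
python3 look.py 4
```

```text
10.075 [0.578  0.1942 0.0891] [ 0.16 -0.52 -1.65] 0.008706808876023276
scene AB [(np.float64(-0.06), np.float64(0.0494)), (np.float64(-0.04), np.float64(0.0454))]
scene CB [(np.float64(-0.06), np.float64(0.0567)), (np.float64(-0.04), np.float64(0.0571)), (np.float64(-0.02), np.float64(0.2348)), (np.float64(0.0), np.float64(0.0527)), (np.float64(0.02), np.float64(0.0502)), (np.float64(0.04), np.float64(0.0483))]
top AB []
top CB [(np.float64(-0.06), np.float64(0.0595)), (np.float64(-0.04), np.float64(0.3223)), (np.float64(-0.02), np.float64(0.3866)), (np.float64(0.0), np.float64(0.4101)), (np.float64(0.02), np.float64(0.0509))]
```

View pics/l4.png

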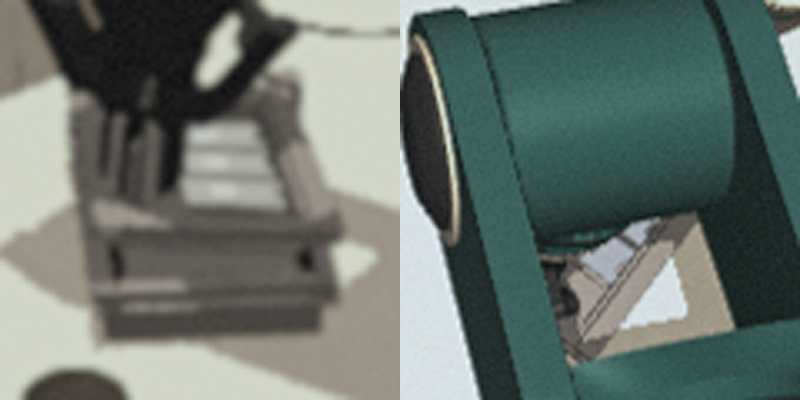

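The left half (scene) shows the gripper on the tab at (140,150), the tray tipped with its near edge open above the lower rim, and the far corner at (290,85) still down under the lip. The rim heights fall from 57 to 48 mm towards that corner. I continue tipping.

Call:
move_arm:
  moves:
    - [-0.0005,0,-0.0043,0,1.5,0]
    - [-0.0013,0,-0.0086,0,3,0]
    - [-0.0022,0,-0.0129,0,4.5,0]
    - [-0.003,0,-0.0171,0,6,0]
    - [-0.0035,0,-0.0199,0,7,0]

```text
t: 10.8
tool_pos: [0.58, 0.1885, 0.1084]
ee_rot: [[-0.31, 0.947, -0.08], [0.917, 0.32, 0.238], [0.252, 0.0, -0.968]]
force: [0.2, -0.2, -1.0]
opening: 0.0089
grip_force: 58.7
```

```bash
python3 look.py 5
```

```text
10.8 [0.58   0.1885 0.1084] [ 0.23 -0.22 -1.05] 0.008879917710264664
scene AB [(np.float64(-0.06), np.float64(0.0471)), (np.float64(-0.04), np.float64(0.0476)), (np.float64(-0.02), np.float64(0.0506))]
scene CB [(np.float64(-0.06), np.float64(0.0355)), (np.float64(-0.04), np.float64(0.052)), (np.float64(-0.02), np.float64(0.0636)), (np.float64(0.0), np.float64(0.3148)), (np.float64(0.02), np.float64(0.0543)), (np.float64(0.04), np.float64(0.0498))]
top AB [(np.float64(-0.06), np.float64(0.4032)), (np.float64(-0.04), np.float64(0.3999)), (np.float64(-0.02), np.float64(0.3854))]
top CB [(np.float64(-0.02), np.float64(0.3862)), (np.float64(0.0), np.float64(0.4008)), (np.float64(0.02), np.float64(0.4058)), (np.float64(0.04), np.float64(0.4085))]
```

View pics/l5.png

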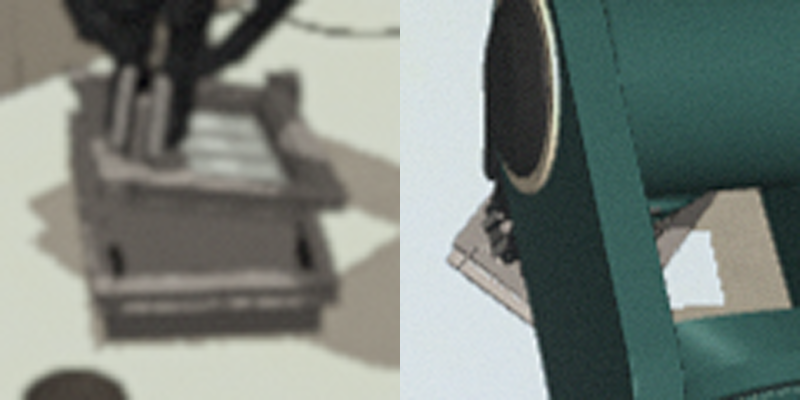

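The tray is now tipped about 14.5° with its far corner at (285,90) still low under the lip and the lower trays unmoved. I draw it 13 mm level towards the tab.

Call:
move_arm:
  moves:
    - [0.0025,0,0.0006,0,0,0]
    - [0.005,0,0.0013,0,0,0]
    - [0.0075,0,0.0019,0,0,0]
    - [0.01,0,0.0026,0,0,0]
    - [0.0126,0,0.0033,0,0,0]

```text
t: 11.52
tool_pos: [0.5756, 0.2013, 0.1081]
ee_rot: [[-0.31, 0.947, -0.08], [0.917, 0.321, 0.237], [0.25, -0.0, -0.968]]
force: [-0.4, -0.3, -0.8]
opening: 0.009
grip_force: 58.8
```

```bash
python3 look.py 6
```

```text
11.525 [0.5756 0.2013 0.1081] [-0.45 -0.27 -0.79] 0.008950272298692816
scene AB [(np.float64(-0.06), np.float64(0.0342))]
scene CB [(np.float64(-0.06), np.float64(0.0344)), (np.float64(-0.02), np.float64(0.3179)), (np.float64(0.04), np.float64(0.0372))]
top AB [(np.float64(-0.04), np.float64(0.3914)), (np.float64(-0.02), np.float64(0.3859))]
top CB [(np.float64(-0.04), np.float64(0.0353)), (np.float64(-0.02), np.float64(0.3841)), (np.float64(0.0), np.float64(0.3987)), (np.float64(0.02), np.float64(0.4073)), (np.float64(0.04), np.float64(0.4079))]
```

View pics/l6.png

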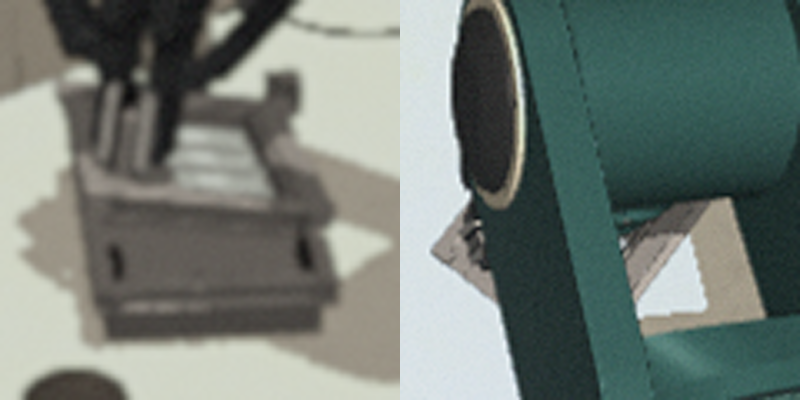

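It is drawn clear: the lower trays, at (210,250) in the crop, haven't moved and the catch at (283,85) stands free of the tray. Now I lift.

Call:
move_arm:
  moves:
    - [0.0025,0,-0.0097,0,0,0]
    - [0.006,0,-0.0232,0,0,0]
    - [0.0112,0,-0.0436,0,0,0]
    - [0.02,0,-0.0774,0,0,0]
    - [0.03,0,-0.116,0,0,0]

```text
t: 12.25
tool_pos: [0.5756, 0.201, 0.2302]
ee_rot: [[-0.31, 0.947, -0.08], [0.917, 0.32, 0.237], [0.25, 0.0, -0.968]]
force: [0.9, 0.6, -0.5]
opening: 0.0088
grip_force: 58.7
```

Call:
move_arm:
  moves:
    - [0,0,0,0,-2,0]
    - [0,0,0,0,-5,0]
    - [0,0,0,0,-9,0]
    - [0,0,0,0,-12.5,0]
    - [0,0,0,0,-14.5,0]

```text
t: 12.88
tool_pos: [0.5755, 0.2013, 0.2281]
ee_rot: [[-0.321, 0.947, 0.001], [0.947, 0.321, -0.002], [-0.002, 0.0, -1.0]]
force: [0.1, 0.7, -1.4]
opening: 0.0087
grip_force: 58.7
```

Call:
move_arm:
  moves:
    - [0,0,0,0,0,0]
    - [0,0,0,0,0,0]
    - [0,0,0,0,0,0]
    - [0,0,0,0,0,0]

```text
t: 13.38
tool_pos: [0.5758, 0.2008, 0.2278]
ee_rot: [[-0.32, 0.947, -0.0], [0.947, 0.32, 0.0], [0.0, -0.0, -1.0]]
force: [-0.9, 0.4, -1.5]
opening: 0.0091
grip_force: 58.7
```

```bash
sed -i 's/185:270,255:340/140:290,240:390/' look.py; python3 look.py 7; python3 - <<'E'
from h import *
d=dict(np.load("scene7.npz"));P=pts(d)
k=(P[...,2]>.15)&(P[...,2]<.23)&(P[...,0]>.48)&(P[...,0]<.72)&(P[...,1]>.02)&(P[...,1]<.25)
ys=np.radians(-38.5);X=np.array([np.cos(ys),np.sin(ys)]);Y=np.array([-X[1],X[0]])
p=P[k];q=p[:,:2]-[.5966,.1445];a=q@X;b=q@Y
m=(abs(b+.050)<.006)|(abs(a-.074)<.006)
print(m.sum(),np.c_[a[m],b[m],p[m][:,2]][::max(1,m.sum()//15)].round(3))
for c,r,h in(("ring",(.43,.22),.016),):
    k=(abs(P[...,0]-r[0])<.03)&(abs(P[...,1]-r[1])<.03)&(P[...,2]>.011)&(P[...,2]<.022);print(c,P[k].mean(0),k.sum())
k=(abs(P[...,2]-.034)<.004)&(P[...,0]>.48)&(P[...,0]<.72)&(P[...,1]>.02)&(P[...,1]<.25);print("lower",P[k].mean(0),cv2.boxPoints(cv2.minAreaRect(P[k][:,:2].astype(np.float32)*1000)).round(0).tolist())
E
```

```text
13.375 [0.5758 0.2008 0.2278] [-0.9   0.37 -1.48] 0.009050244587528568
scene AB [(np.float64(-0.06), np.float64(0.05)), (np.float64(-0.04), np.float64(0.0344)), (np.float64(-0.02), np.float64(0.0332)), (np.float64(0.0), np.float64(0.0277)), (np.float64(0.02), np.float64(0.0339)), (np.float64(0.04), np.float64(0.0333))]
scene CB [(np.float64(-0.06), np.float64(0.0341)), (np.float64(-0.04), np.float64(0.035)), (np.float64(-0.02), np.float64(0.0356)), (np.float64(0.0), np.float64(0.0358)), (np.float64(0.02), np.float64(0.036)), (np.float64(0.04), np.float64(0.0346))]
top AB [(np.float64(-0.06), np.float64(0.2041))]
top CB [(np.float64(-0.06), np.float64(0.5514)), (np.float64(-0.04), np.float64(0.2047)), (np.float64(-0.02), np.float64(0.2044))]
289 [[ 0.081 -0.044  0.205]
 [ 0.073 -0.032  0.205]
 [ 0.079 -0.044  0.199]
 [ 0.066 -0.053  0.202]
 [ 0.073 -0.037  0.195]
 [ 0.048 -0.048  0.203]
 [ 0.035 -0.044  0.205]
 [ 0.023 -0.045  0.204]
 [ 0.007 -0.046  0.204]
 [-0.008 -0.048  0.204]
 [-0.024 -0.047  0.205]
 [-0.035 -0.046  0.204]
 [-0.051 -0.047  0.205]
 [-0.065 -0.047  0.206]
 [-0.064 -0.045  0.199]
 [-0.073 -0.046  0.197]]
ring [0.42977709 0.22110984 0.01555437] 225
lower [0.58605112 0.12767717 0.0338966 ] [[439.0, 55.0], [576.0, -43.0], [704.0, 136.0], [567.0, 234.0]]
```

View pics/l7.png

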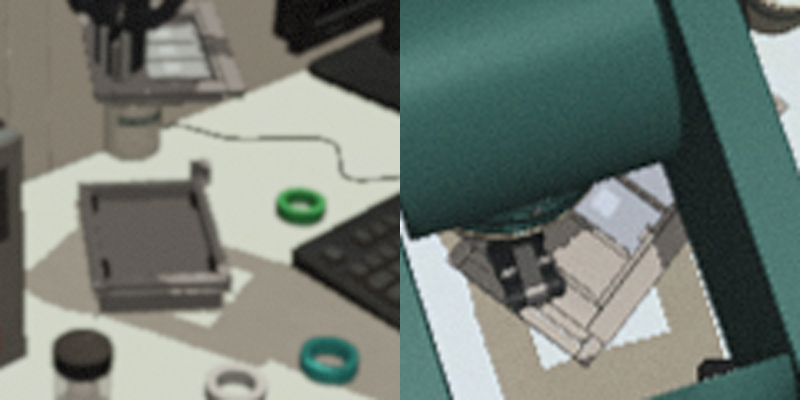

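The tray is held level by its tab at the upper left (165,60), with its rim at 0.204 m. The lower stack is in place at (155,240) and the steel ring lies flat at (235,385). I hand in.

```bash
python3 -c "
from rig import sign_off
print(sign_off())"
```

```text
the job is handed in; nothing more can be done
None
```

The job is handed in at 13.4 s on the clock: the ring lies flat on the table at (0.43, 0.22), and the top tray was peeled off and is held level by its tab with its rim about 17 cm above the lower trays, which the pictures show unmoved; the verdict was not shown.

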